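Sort and nest the washed plant pots

TASK

The plant pots on the counter were washed too hot and stand upside down to dry; some of them have a warped rim, which shows in that the pot rocks over when you press on its brim. Find out which ones rock and put those in the blue crate; nest all the steady ones, still upside down, over the pot that already stands in the steel tray, in one straight stack. Let each pot slide gently down until it just rests on the one below and let go there; do not drop it and do not ram the stack tight. Leave the detergent, the peg jar and the brush alone.

Things in the scene. Friction and masses are not known exactly. Their poses are not given: they have to be found in the camera images.
- tray: shallow square steel tray fixed on the counter, to the left or right, 200 x 200 mm, edge 14 mm high, floor 6 mm thick. Origin: centre of its underside; z up
- crate: open blue crate for warped pots, fixed on the counter on the other side from the tray: 290 (its x) x 190 (its y) mm outside, 70 mm high, walls and floor 6 mm. Origin: centre of its underside; z up. Two pots stand side by side in it at x = -70 and +70 mm
- first_pot: steady tapered cream plastic pot, loose, upside down in the tray, 80 mm high, flat top 56 mm across, 84 mm at the mouth, with a flat brim 112 mm across, 6 mm thick; wall 4 mm; 0.14 kg. Origin: centre of the mouth, lowest point; z up, top at z = 80 mm. A like pot lowered over it rests on its taper, origin 24 mm higher; the next 24 mm more. Over 25 N on the tray counts as rammed
- pot_a: Loose pot, shape, size, origin as first_pot; may be absent. Steady or warped (not by name). Pressed with 2 to 6 N on the brim, 52 mm from the axis, a steady one stays level; a warped one (level until pressed, brim up to 7 mm off the counter) rocks 0.13 rad to that side and stays leaning. It rocks across one line only, at any yaw: press two places a quarter turn apart. 0.11 to 0.18 kg
- pot_b: Loose pot, shape, size, origin as first_pot; may be absent. Steady or warped (not by name). Pressed with 2 to 6 N on the brim, 52 mm from the axis, a steady one stays level; a warped one (level until pressed, brim up to 7 mm off the counter) rocks 0.13 rad to that side and stays leaning. It rocks across one line only, at any yaw: press two places a quarter turn apart. 0.11 to 0.18 kg
- pot_c: Loose pot, shape, size, origin as first_pot; may be absent. Steady or warped (not by name). Pressed with 2 to 6 N on the brim, 52 mm from the axis, a steady one stays level; a warped one (level until pressed, brim up to 7 mm off the counter) rocks 0.13 rad to that side and stays leaning. It rocks across one line only, at any yaw: press two places a quarter turn apart. 0.11 to 0.18 kg
- pot_d: Loose pot, shape, size, origin as first_pot; may be absent. Steady or warped (not by name). Pressed with 2 to 6 N on the brim, 52 mm from the axis, a steady one stays level; a warped one (level until pressed, brim up to 7 mm off the counter) rocks 0.13 rad to that side and stays leaning. It rocks across one line only, at any yaw: press two places a quarter turn apart. 0.11 to 0.18 kg
- pot_e: Loose pot, shape, size, origin as first_pot; may be absent. Steady or warped (not by name). Pressed with 2 to 6 N on the brim, 52 mm from the axis, a steady one stays level; a warped one (level until pressed, brim up to 7 mm off the counter) rocks 0.13 rad to that side and stays leaning. It rocks across one line only, at any yaw: press two places a quarter turn apart. 0.11 to 0.18 kg
- detergent: bystander: blue detergent bottle, 76 mm across, 200 mm high; loose. Origin: centre of its underside
- peg_jar: bystander: glass jar with a wooden lid, 84 mm across, 120 mm high; loose. Origin: centre of its underside
- scrub_brush: bystander: scrubbing brush with a wooden handle, 200 mm long along its x, lying beyond the pots; loose. Origin: about its middle, at its underside

How it is judged:
At the end, for the whole second after the job is handed in: Each rocking pot lies inside the crate (origin within its walls, under 50 mm high). Each steady pot is nested on the stack over first_pot: tilt under 0.1 rad, origin 16 to 32 mm above the next below and within 7 mm of its axis. first_pot stands flat in the tray. All at rest (angle between first_pot's own z axis and vertical below 0.08 rad and z of first_pot in the frame of tray below 0.012 m and horizontal distance between first_pot and tray below 0.07 m and linear speed of each of pot_a, pot_b, pot_c, pot_d, pot_e below 0.02 m/s and ((z of pot_a_rim_side in the frame of pot_a below 0.005 m and angle between pot_a's own z axis and vertical below 0.1 rad and horizontal distance between pot_a and first_pot below 0.015 m and ((z of pot_a in the frame of first_pot between 0.016 and 0.032 m and horizontal distance between pot_a and first_pot below 0.007 m) or (z of pot_a in the frame of pot_b between 0.016 and 0.032 m and horizontal distance between pot_a and pot_b below 0.007 m) or (z of pot_a in the frame of pot_c between 0.016 and 0.032 m and horizontal distance between pot_a and pot_c below 0.007 m) or (z of pot_a in the frame of pot_d between 0.016 and 0.032 m and horizontal distance between pot_a and pot_d below 0.007 m) or (z of pot_a in the frame of pot_e between 0.016 and 0.032 m and horizontal distance between pot_a and pot_e below 0.007 m))) or (z of pot_a_rim_side in the frame of pot_a above 0.005 m and x of pot_a in the frame of crate between -0.139 and 0.139 m and y of pot_a in the frame of crate between -0.089 and 0.089 m and z of pot_a in the frame of crate between 0 and 0.05 m)) and ((z of pot_b_rim_side in the frame of pot_b below 0.005 m and angle between pot_b's own z axis and vertical below 0.1 rad and horizontal distance between pot_b and first_pot below 0.015 m and ((z of pot_b in the frame of first_pot between 0.016 and 0.032 m and horizontal distance between pot_b and first_pot below 0.007 m) or (z of pot_b in the frame of pot_a between 0.016 and 0.032 m and horizontal distance between pot_b and pot_a below 0.007 m) or (z of pot_b in the frame of pot_c between 0.016 and 0.032 m and horizontal distance between pot_b and pot_c below 0.007 m) or (z of pot_b in the frame of pot_d between 0.016 and 0.032 m and horizontal distance between pot_b and pot_d below 0.007 m) or (z of pot_b in the frame of pot_e between 0.016 and 0.032 m and horizontal distance between pot_b and pot_e below 0.007 m))) or (z of pot_b_rim_side in the frame of pot_b above 0.005 m and x of pot_b in the frame of crate between -0.139 and 0.139 m and y of pot_b in the frame of crate between -0.089 and 0.089 m and z of pot_b in the frame of crate between 0 and 0.05 m)) and ((z of pot_c_rim_side in the frame of pot_c below 0.005 m and angle between pot_c's own z axis and vertical below 0.1 rad and horizontal distance between pot_c and first_pot below 0.015 m and ((z of pot_c in the frame of first_pot between 0.016 and 0.032 m and horizontal distance between pot_c and first_pot below 0.007 m) or (z of pot_c in the frame of pot_a between 0.016 and 0.032 m and horizontal distance between pot_c and pot_a below 0.007 m) or (z of pot_c in the frame of pot_b between 0.016 and 0.032 m and horizontal distance between pot_c and pot_b below 0.007 m) or (z of pot_c in the frame of pot_d between 0.016 and 0.032 m and horizontal distance between pot_c and pot_d below 0.007 m) or (z of pot_c in the frame of pot_e between 0.016 and 0.032 m and horizontal distance between pot_c and pot_e below 0.007 m))) or (z of pot_c_rim_side in the frame of pot_c above 0.005 m and x of pot_c in the frame of crate between -0.139 and 0.139 m and y of pot_c in the frame of crate between -0.089 and 0.089 m and z of pot_c in the frame of crate between 0 and 0.05 m)) and ((z of pot_d_rim_side in the frame of pot_d below 0.005 m and angle between pot_d's own z axis and vertical below 0.1 rad and horizontal distance between pot_d and first_pot below 0.015 m and ((z of pot_d in the frame of first_pot between 0.016 and 0.032 m and horizontal distance between pot_d and first_pot below 0.007 m) or (z of pot_d in the frame of pot_a between 0.016 and 0.032 m and horizontal distance between pot_d and pot_a below 0.007 m) or (z of pot_d in the frame of pot_b between 0.016 and 0.032 m and horizontal distance between pot_d and pot_b below 0.007 m) or (z of pot_d in the frame of pot_c between 0.016 and 0.032 m and horizontal distance between pot_d and pot_c below 0.007 m) or (z of pot_d in the frame of pot_e between 0.016 and 0.032 m and horizontal distance between pot_d and pot_e below 0.007 m))) or (z of pot_d_rim_side in the frame of pot_d above 0.005 m and x of pot_d in the frame of crate between -0.139 and 0.139 m and y of pot_d in the frame of crate between -0.089 and 0.089 m and z of pot_d in the frame of crate between 0 and 0.05 m)) and ((z of pot_e_rim_side in the frame of pot_e below 0.005 m and angle between pot_e's own z axis and vertical below 0.1 rad and horizontal distance between pot_e and first_pot below 0.015 m and ((z of pot_e in the frame of first_pot between 0.016 and 0.032 m and horizontal distance between pot_e and first_pot below 0.007 m) or (z of pot_e in the frame of pot_a between 0.016 and 0.032 m and horizontal distance between pot_e and pot_a below 0.007 m) or (z of pot_e in the frame of pot_b between 0.016 and 0.032 m and horizontal distance between pot_e and pot_b below 0.007 m) or (z of pot_e in the frame of pot_c between 0.016 and 0.032 m and horizontal distance between pot_e and pot_c below 0.007 m) or (z of pot_e in the frame of pot_d between 0.016 and 0.032 m and horizontal distance between pot_e and pot_d below 0.007 m))) or (z of pot_e_rim_side in the frame of pot_e above 0.005 m and x of pot_e in the frame of crate between -0.139 and 0.139 m and y of pot_e in the frame of crate between -0.089 and 0.089 m and z of pot_e in the frame of crate between 0 and 0.05 m))); the robot touches nothing.
It fails at once if the stack is rammed tight (pushed hard, or a pot dropped hard on it): more than 25 N between the first pot and the tray (contact force between first_pot and tray above 25 N).
It fails at once if a pot is let drop onto the stack: faster than 0.4 m/s within the last 20 mm above a seat ((horizontal distance between pot_a and first_pot below 0.015 m and linear speed of pot_a above 0.4 m/s and (z of pot_a in the frame of first_pot between 0.03 and 0.044 m or z of pot_a in the frame of first_pot between 0.054 and 0.068 m or z of pot_a in the frame of first_pot between 0.078 and 0.092 m)) or (horizontal distance between pot_b and first_pot below 0.015 m and linear speed of pot_b above 0.4 m/s and (z of pot_b in the frame of first_pot between 0.03 and 0.044 m or z of pot_b in the frame of first_pot between 0.054 and 0.068 m or z of pot_b in the frame of first_pot between 0.078 and 0.092 m)) or (horizontal distance between pot_c and first_pot below 0.015 m and linear speed of pot_c above 0.4 m/s and (z of pot_c in the frame of first_pot between 0.03 and 0.044 m or z of pot_c in the frame of first_pot between 0.054 and 0.068 m or z of pot_c in the frame of first_pot between 0.078 and 0.092 m)) or (horizontal distance between pot_d and first_pot below 0.015 m and linear speed of pot_d above 0.4 m/s and (z of pot_d in the frame of first_pot between 0.03 and 0.044 m or z of pot_d in the frame of first_pot between 0.054 and 0.068 m or z of pot_d in the frame of first_pot between 0.078 and 0.092 m)) or (horizontal distance between pot_e and first_pot below 0.015 m and linear speed of pot_e above 0.4 m/s and (z of pot_e in the frame of first_pot between 0.03 and 0.044 m or z of pot_e in the frame of first_pot between 0.054 and 0.068 m or z of pot_e in the frame of first_pot between 0.078 and 0.092 m))).
It fails at once if a bystander (detergent, peg jar, brush) is moved more than 25 mm (distance of any of detergent, peg_jar, scrub_brush from where it was at the start of the episode above 0.025 m).
It fails at once if a pot falls off the counter (height (world z) of any of pot_a, pot_b, pot_c, pot_d, pot_e, first_pot below -0.05 m).
Of pot_a, pot_b, pot_c, pot_d, pot_e only 4 to 5 are there at a start; the rules pass over those that are not, and their reading is None.
At some moment in a run one of pot_a, pot_b, pot_c, pot_d, pot_e may be knocked a few centimetres aside while the robot is not near it.
It also fails if it takes over 210 s, if anything falls off the work surface, if the arm or the gripper's body presses on something with over 40 N, if the wrist force passes 120 N, or if a joint passes its speed limit or range.

ROBOT

A 6-joint arm with a two-finger parallel gripper is mounted at the origin on the work surface. World frame = base frame: x ahead of the robot, y to its left, z up, the work surface at z = 0. Lengths are in m, angles in rad, forces in N, time in s.
With the tool pointing down it reaches from about 0.375 to 0.9 m from the base axis. Payload 3.1 kg.
Tool frame: the origin (TCP) lies midway between the tips of the shut fingers; the grasp point (between the pads) lies robot.grip_depth behind it (robot.grip_depth is the distance from the TCP to the grasp point, in m); z points along the fingers, y is the line along which they close (so a half turn about z gives the same grasp; the last joint's range is limited). The gripper opens to 87 mm and grips with 3 to 60 N. Pads are 19 mm wide; open, the fingers measure 117 mm over their backs; the gripper's body (75 mm by 190 mm) begins 51 mm behind the grasp point.
Start: joints at [-1.476, 0.527, 1.433, -0, 1.181, -0.178], TCP at [0.169, -0.602, 0.223] pointing down, gripper open.
Joint ranges: [-3.08, 3.08], [-0.75, 2.2], [0.22, 2.44], [-1.43, 4.57], [0, 2.65], [-2.85, 2.85]. Speed limits (rad/s): [2.79, 2.79, 3.14, 3.14, 3.14, 3.14].

INTERFACE

Orientations are given as a unit quaternion [x, y, z, w].
In Python, from rig import robot gives the robot as it stands.
- The arm moves only by the shell command python3 nudge.py 'ROWS' [OPENING] [FORCE]. ROWS is a JSON list of rows, 1 to 20 of them, each of 4 numbers: dx, dy, dz in units of 50 mm, then a turn about the tool's z in units of 0.05 rad; each row shifts and turns the commanded pose from where the row before left it, along the tool's axes as they then stand; what a row does not reach is not made up. A row lasts 1/12 s, in which the tool goes at most 0.0417 m and 0.125 rad, less where a joint would pass 70% of its speed; a pose out of reach is approached as far as the arm can. OPENING is the finger opening in m, set as the command begins (- or left out keeps the last). The fingers move at their own pace and stop on an object; FORCE is the grip in N (left out, the last holds). Time passes only in rows, so rows that do not move let the fingers close. It prints the time, the measured TCP pose, the force, the opening and the grip force at its end. Input that does not fit is refused with a message, and nothing moves.
- robot.get_obs(): the state, without advancing time (a new reading comes with each control period).
- robot.camera(name): name is "scene" or "top"; returns a dict with "img" (420x560x3 uint8, red, green, blue), "fx", "fy", "cx", "cy" (pixels), "k1" (the pictures are not rectified: a ray, as slopes to the right and down, at radius r is drawn at 1 + k1 r^2 times it, then the intrinsics apply), "xyz" and "attitude" of the camera in the world. Camera axes: x right, y down, z forward; pixel columns grow to the right and rows downward; lengths in m; the calibration is good to about 2 mm. A picture is of the moment at which its call begins. There is no depth.
- robot.hand_in(): hands the job in; it is judged then, once.
The state is a dict: "time": time; "q": joint angles; "joint_velocities": joint speeds; "joint_torque": joint torques, N m; "position": TCP position; "tool_rot": TCP orientation; "ft_force": force on the tool from outside, world axes, zero at the start; "moment": the same for the moment, N m; "grip_width": finger opening in m; "grip_force": force on a finger pad.
Only numpy, scipy, OpenCV 4.12 (cv2) and the standard library are available. Lean on these libraries where they do the work, as an engineer would, in place of code of your own. Each camera call takes 0.05 s, during which the arm holds its last target. There are 200 camera calls.

## Working session

There is one attempt and no reset: what is moved stays moved. The work goes in short steps, Python scripts to look and compute and a shell command to move; the robot and the scene stay as the last step left them, time stands still between calls to the robot, and variables do not carry over. Pictures are saved under pics/ and viewed, at most 14 in all, crops included, and the job is handed in when it is done.

```bash
ls; mkdir -p pics
python3 - <<'E'
from rig import robot
import cv2,numpy as np
print(robot.get_obs(), robot.grip_depth)
for n in("scene","top"):
    c=robot.camera(n); cv2.imwrite(f"pics/{n}0.png",c["img"][:,:,::-1]); np.savez(f"{n}0.npz",**c)
    print({k:v for k,v in c.items() if k!="img"})
E
```

```text
nudge.py
pics
rig.py
{'time': 0.0, 'q': array([-1.47547228e+00,  5.28421587e-01,  1.43390713e+00, -2.29518046e-05,
        1.18140094e+00, -1.78520913e-01]), 'joint_velocities': array([ 0.00038269, -0.00041513,  0.00071725, -0.00126442, -0.00055826,
        0.00157776]), 'joint_torque': array([-4.09355889e-04, -4.40041995e+01, -1.76592153e+01,  6.32407120e-02,
        5.84052061e-02, -1.83475195e-04]), 'position': array([ 0.16896013, -0.6009635 ,  0.22159749]), 'tool_rot': array([ 9.90639591e-01,  1.36499299e-01,  3.38321948e-05, -1.06801813e-03]), 'ft_force': array([ 0.34427592,  0.27199629, -0.20232439]), 'moment': array([-0.05689725, -0.00061853, -0.01462384]), 'grip_force': 0.0, 'grip_width': 0.08666851419943386} 0.0187
{'fx': 472.49017329982223, 'fy': 472.49017329982223, 'cx': 275.0414379817364, 'cy': 201.1325962050357, 'k1': -0.12190635519632573, 'xyz': array([ 1.09662837, -0.51055052,  0.92241504]), 'attitude': array([ 0.86371118,  0.38215434, -0.12515257, -0.30380567])}
{'fx': 439.8100395292598, 'fy': 439.8100395292598, 'cx': 275.360395475133, 'cy': 210.0507579303947, 'k1': -0.09967853361412857, 'xyz': array([ 0.47924512, -0.02506911,  1.16389477]), 'attitude': array([ 0.71506996, -0.69641587,  0.04551534, -0.04010294])}
```
View pics/scene0.png

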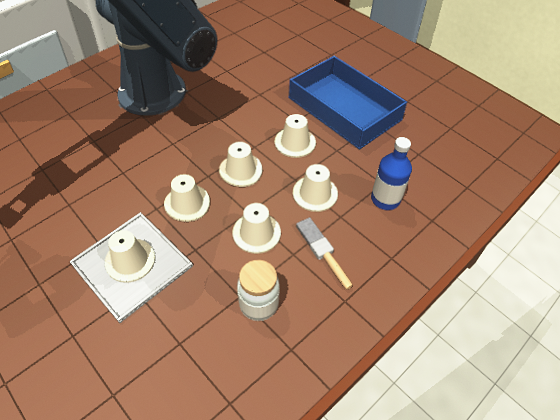

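View pics/top0.png

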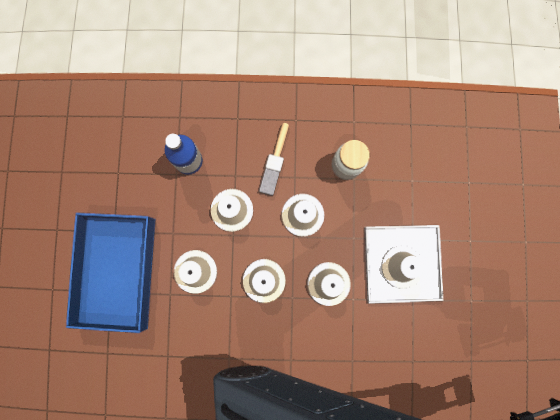

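Top view: five pots with drain holes near (232,207), (305,212), (191,272), (264,282), (333,286). The tray pot's hole is at (412,267), the crate is at (110,273) and the bystanders are further out. Next I triangulate the holes across both views.

Create h.py:
```python
import numpy as np,cv2
from scipy.spatial.transform import Rotation as R
def rays(c,px):
    px=np.atleast_2d(px).astype(float)
    K=np.array([[c["fx"],0,c["cx"]],[0,c["fy"],c["cy"]],[0,0,1]],float)
    u=cv2.undistortPointsIter(px[:,None],K,np.array([float(c["k1"]),0,0,0]),None,None,(3,100,1e-12))[:,0]
    d=np.c_[u,np.ones(len(u))]; return R.from_quat(c["attitude"]).apply(d/np.linalg.norm(d,axis=1)[:,None])
def plane(c,px,z):
    d=rays(c,px); o=np.array(c["xyz"]); return o+d*((z-o[2])/d[:,2])[:,None]
def tri(c1,p1,c2,p2):
    a,b=rays(c1,p1)[0],rays(c2,p2)[0]; o,q=np.array(c1["xyz"]),np.array(c2["xyz"])
    s=np.linalg.lstsq(np.c_[a,-b],q-o,rcond=None)[0]; x,y=o+s[0]*a,q+s[1]*b
    return (x+y)/2,np.linalg.norm(x-y)
def project(c,X):
    Y=R.from_quat(c["attitude"]).inv().apply(np.atleast_2d(X)-c["xyz"]); u=Y[:,:2]/Y[:,2:]
    u=u*(1+float(c["k1"])*(u**2).sum(1))[:,None]; return u*float(c["fx"])+[float(c["cx"]),float(c["cy"])]
def holes(img):
    "dark small blobs ringed by bright cream"
    g=img.min(2); g=cv2.resize(img.max(2),None,fx=4,fy=4,interpolation=cv2.INTER_CUBIC)
    n,l,s,ce=cv2.connectedComponentsWithStats((g<110).astype(np.uint8))
    out=[]
    for i in range(1,n):
        x,y,w,h,a=s[i]
        if 60<a<700 and w<40 and h<40:
            r=cv2.dilate((l==i).astype(np.uint8)[max(y-20,0):y+h+20,max(x-20,0):x+w+20],np.ones((21,21)))
            m=img[(y+h//2)//4-5:(y+h//2)//4+6,(x+w//2)//4-5:(x+w//2)//4+6].reshape(-1,3)
            if np.median(m[:,2])>130 and a: out.append((ce[i]+.5)/4-.5)
    return np.array(out)
def brims(img):
    hsv=cv2.cvtColor(img,cv2.COLOR_RGB2HSV)
    m=((hsv[...,1]<110)&(hsv[...,2]>120)).astype(np.uint8)
    m=cv2.morphologyEx(m,cv2.MORPH_CLOSE,np.ones((5,5)))
    cs=cv2.findContours(m,cv2.RETR_EXTERNAL,cv2.CHAIN_APPROX_NONE)[0]
    return [cv2.convexHull(k)[:,0] for k in cs if 600<cv2.contourArea(k)<4000]
```

Run:
```python
from h import *
T,S=[dict(np.load(f"{n}0.npz")) for n in("top","scene")]
ht,hs=holes(T["img"]),holes(S["img"]); print(len(ht),len(hs))
for p in ht:
    b=min((tri(T,p,S,q) for q in hs),key=lambda t:t[1]+ (1 if not .04<t[0][2]<.12 else 0)); print(p.round(1),b[0].round(4),round(b[1],4))
for k in brims(T["img"]):
    e=cv2.fitEllipse(k); X=plane(T,k,.006); (cx,cy),r=cv2.minEnclosingCircle(X[:,:2].astype(np.float32)); print(np.round(e[0],1),"brim",round(cx,4),round(cy,4),round(r,4))
img=T["img"].astype(int)
hsv=cv2.cvtColor(T["img"],cv2.COLOR_RGB2HSV)
m=((hsv[...,0]>100)&(hsv[...,0]<125)&(hsv[...,1]>120)).astype(np.uint8); m[:, 170:]=0;m[:190]=0;m[350:]=0
k=max(cv2.findContours(m,0,1)[0],key=cv2.contourArea); q=cv2.boxPoints(cv2.minAreaRect(k)); print("crate",plane(T,q,.07).round(3),plane(T,q,0).round(3))
m=((hsv[...,1]<60)&(hsv[...,2]>120)).astype(np.uint8); m[:,:360]=0;m[:220]=0;m[310:]=0;m[:,450:]=0
k=max(cv2.findContours(m,0,1)[0],key=cv2.contourArea); q=cv2.boxPoints(cv2.minAreaRect(k)); print("tray",plane(T,q,.014).round(3),plane(T,q,.014).mean(0))
print("det,jar",plane(T,[173,141],.2),plane(T,[354,155],.12),"brush",plane(T,[[285,124],[269,190]],.02))
```

```text
6 7
[228.5 205.8] [0.6186 0.085  0.0813] 0.0
[304.5 211.1] [ 0.6104 -0.104   0.0813] 0.0001
[411.8 266.6] [ 0.4794 -0.3707  0.0883] 0.0006
[189.7 271.9] [0.4531 0.1742 0.0812] 0.0004
[263.1 281.6] [ 0.4348 -0.0062  0.082 ] 0.0006
[332.3 285. ] [ 0.4307 -0.1753  0.082 ] 0.0006
crate [[0.304 0.483 0.07 ]
 [0.595 0.482 0.07 ]
 [0.587 0.272 0.07 ]
 [0.3   0.277 0.07 ]] [[0.293 0.515 0.   ]
 [0.602 0.515 0.   ]
 [0.594 0.291 0.   ]
 [0.289 0.296 0.   ]]
tray [[ 0.583 -0.269  0.014]
 [ 0.596 -0.472  0.014]
 [ 0.392 -0.479  0.014]
 [ 0.381 -0.279  0.014]] [ 0.48806455 -0.37485651  0.014     ]
det,jar [[0.74788671 0.20483607 0.2       ]] [[ 0.74712479 -0.22005944  0.12      ]] brush [[ 0.85289578 -0.05196219  0.02      ]
 [ 0.67137852 -0.01390102  0.02      ]]
  return _methods._mean(a, axis=axis, dtype=dtype,
  ret = ret.dtype.type(ret / rcount)
```

All five pots stand 81–82 mm high and the tray pot 88 mm, within about 2 mm of the stated sizes. The tray centre is about (.488,-.375) and the crate centre about (.447,.388).

There is a clearance problem with pressing the brim itself. With the tips at the brim (z=6 mm), the gripper body sits at 76 mm, and the 80 mm pot is under it. I'll press on the edge of the pot's top instead, about 24 mm from the axis, with more force for the same tipping moment. Going to P5 first.

Units first: shifts go in units of 50 mm and turns go in units of 0.05 rad. So 0.0912 rad is 1.824.

```bash
python3 nudge.py '[[0,0,0,1.824],[0,0,0,1.824],[0,0,0,1.822]]' 0 20; python3 nudge.py '[[0.452,-0.656,0,0],[0.452,-0.656,0,0],[0.452,-0.656,0,0],[0.452,-0.656,0,0],[0.452,-0.656,0,0],[0.452,-0.656,0,0],[0.452,-0.656,0,0],[0.452,-0.656,0,0],[0.452,-0.656,0,0],[0.452,-0.656,0,0],[0.452,-0.656,0,0],[0.452,-0.656,0,0],[0.452,-0.656,0,0],[0,0,0,0]]'
```

```text
time: 0.35
position: [0.169, -0.6012, 0.2219]
tool_rot: [1.0, -0.002, -0.0, -0.001]
ft_force: [-0.6, 0.3, -0.7]
grip_width: 0.0744
grip_force: 0.0
time: 1.52
position: [0.4652, -0.1693, 0.2224]
tool_rot: [1.0, 0.004, 0.001, -0.001]
ft_force: [0.6, -0.2, 0.0]
grip_width: 0.0006
grip_force: 0.0
```

Scaled: 0.034 m is 0.68.

```bash
python3 nudge.py '[[0,0,0.68,0],[0,0,0.68,0],[0,0,0.68,0],[0,0,0.68,0],[0,0,0,0],[0,0,0,0]]'; python3 nudge.py '[[0,0,0.06,0],[0,0,0,0]]';  python3 nudge.py '[[0,0,0.04,0],[0,0,0,0]]';python3 nudge.py '[[0,0,0.02,0],[0,0,0,0]]'
```

```text
time: 2.02
position: [0.4617, -0.175, 0.0847]
tool_rot: [1.0, 0.0, -0.002, -0.001]
ft_force: [-0.5, 0.2, 0.3]
grip_width: 0.0001
grip_force: 0.0
time: 2.18
position: [0.4626, -0.1754, 0.0838]
tool_rot: [1.0, 0.0, 0.0, 0.0]
ft_force: [-0.7, -0.1, -0.0]
grip_width: 0.0004
grip_force: 0.0
time: 2.35
position: [0.4628, -0.1754, 0.0821]
tool_rot: [1.0, 0.0, 0.0, 0.0]
ft_force: [0.5, -0.5, 0.2]
grip_width: 0.0001
grip_force: 0.0
time: 2.52
position: [0.4628, -0.1753, 0.0811]
tool_rot: [1.0, 0.0, 0.0, 0.0]
ft_force: [-0.1, 0.6, 3.6]
grip_width: 0.0009
grip_force: 1.5
```

```bash
for i in 1; do python3 nudge.py '[[0,0,0,0],[0,0,0,0]]'; done;  python3 nudge.py '[[0,0,0.02,0],[0,0,0,0]]';python3 nudge.py '[[0,0,0.02,0],[0,0,0,0]]'
```

```text
time: 2.68
position: [0.4629, -0.1753, 0.0811]
tool_rot: [1.0, 0.0, 0.0, 0.0]
ft_force: [-0.7, 0.2, 4.0]
grip_width: 0.0006
grip_force: 2.0
time: 2.85
position: [0.4629, -0.1752, 0.0806]
tool_rot: [1.0, 0.0, 0.0, 0.0]
ft_force: [-1.8, 1.4, 11.4]
grip_width: 0.0002
grip_force: 5.7
time: 3.02
position: [0.463, -0.1752, 0.0803]
tool_rot: [1.0, 0.0, 0.001, 0.0]
ft_force: [-2.4, 1.9, 17.8]
grip_width: 0.0006
grip_force: 8.9
```

Scaled: 0.0193 m is 0.386, -0.016 m is -0.32.

```bash
python3 nudge.py '[[0,0,-0.32,0],[-0.32,0.386,0,0],[-0.32,0.386,0,0],[0,0,0,0],[0,0,0.22,0],[0,0,0,0],[0,0,0.02,0],[0,0,0.02,0],[0,0,0.02,0],[0,0,0.02,0],[0,0,0,0],[0,0,0,0]]'
python3 nudge.py '[[0,0,0,0]]'
```

```text
time: 4.02
position: [0.4308, -0.2137, 0.0796]
tool_rot: [1.0, 0.0, 0.0, 0.0]
ft_force: [-0.7, 0.6, -0.0]
grip_width: 0.0004
grip_force: 0.0
time: 4.1
position: [0.4308, -0.2138, 0.0796]
tool_rot: [1.0, 0.0, 0.0, 0.0]
ft_force: [0.4, 0.6, -0.2]
grip_width: 0.0006
grip_force: 0.0
```

Scaled: -0.0385 m is -0.77, 0.032 m is 0.64.

```bash
python3 nudge.py '[[0,0,-0.6,0],[0,-0.77,-0.2,0],[0,-0.77,0,0],[0,-0.77,0,0],[0,-0.77,0,0],[0.64,-0.3,0,0],[0,-0.77,0,0],[0,0,0,0],[0,0,0,0]]'
cat > look.py <<'E'
import sys
from rig import robot
from h import *
t=sys.argv[1]
C={}
for n in("top","scene"):
    C[n]=robot.camera(n); cv2.imwrite(f"pics/{n}{t}.png",C[n]["img"][:,:,::-1]); np.savez(f"{n}{t}.npz",**C[n])
T,S=C["top"],C["scene"]; ht,hs=holes(T["img"]),holes(S["img"])
for p in ht: 
    b=min((tri(T,p,S,q) for q in hs),key=lambda t:t[1]+(1 if not .04<t[0][2]<.2 else 0)); print("tri",p.round(1),b[0].round(4),round(b[1],4))
print("scene holes",hs.round(1).tolist())
print("scene on z=.0815",plane(S,hs,.0815)[:,:2].round(4).tolist())
print("top on z=.0815",plane(T,ht,.0815)[:,:2].round(4).tolist())
E
python3 look.py 1
```

```text
time: 4.85
position: [0.4625, -0.0044, 0.1196]
tool_rot: [1.0, 0.002, -0.0, 0.0]
ft_force: [0.6, -0.5, 0.9]
grip_width: 0.0001
grip_force: 0.0
tri [228.5 205.9] [0.6185 0.085  0.0813] 0.0
tri [304.5 211.2] [ 0.6104 -0.104   0.0813] 0.0001
tri [411.8 266.6] [ 0.4795 -0.3706  0.0883] 0.0006
tri [189.6 271.9] [0.4531 0.1744 0.0809] 0.0003
tri [336.7 284.8] [ 0.4314 -0.1859  0.0814] 0.0008
tri [137.5 318.1] [ 0.3033  0.3495 -0.1224] 0.0216
scene holes [[225.3, 24.1], [296.1, 120.7], [317.4, 172.3], [179.0, 185.4], [255.7, 212.4], [102.8, 241.0], [121.0, 240.5]]
scene on z=.0815 [[-0.0439, 0.3323], [0.4537, 0.174], [0.6186, 0.0849], [0.4318, -0.1856], [0.6105, -0.1041], [0.4491, -0.3998], [0.4746, -0.3692]]
top on z=.0815 [[0.6185, 0.085], [0.6103, -0.1041], [0.4793, -0.3731], [0.453, 0.1741], [0.4312, -0.1862], [0.3367, 0.2975]]
  return _methods._mean(a, axis=axis, dtype=dtype,
  ret = ret.dtype.type(ret / rcount)
```

P5's hole moved 10.5 mm towards the pressed side (0.13 rad × 80 mm), so P5 is warped and the method works. Next is P4.

Scaled: 0.0355 m is 0.71, 0.004 m is 0.08.

```bash
python3 nudge.py '[[0.08,0,0.71,0],[0,0,0,0],[0,0,0.02,0],[0,0,0.02,0],[0,0,0.02,0],[0,0,0.02,0],[0,0,0,0],[0,0,0,0]]'
python3 nudge.py '[[0,0,-0.3,0],[-0.32,0.386,0,0],[-0.32,0.386,0,0],[0,0,0,0],[0,0,0.22,0],[0,0,0,0],[0,0,0.02,0],[0,0,0.02,0],[0,0,0.02,0],[0,0,0.02,0],[0,0,0,0],[0,0,0,0]]'
```

```text
time: 5.62
position: [0.4667, -0.0065, 0.081]
tool_rot: [1.0, 0.0, 0.001, 0.0]
ft_force: [0.5, -0.9, 2.6]
grip_width: 0.0004
grip_force: 0.9
time: 6.62
position: [0.4347, -0.0448, 0.0801]
tool_rot: [1.0, 0.0, 0.0, 0.0]
ft_force: [0.0, -0.3, -0.3]
grip_width: 0.0003
grip_force: 0.0
```

Scaled: -0.04 m is -0.8, 0.0099 m is 0.198.

```bash
python3 nudge.py '[[0,0,-0.8,0],[0.692,0.198,0,0],[0.692,0.198,0,0],[0.692,0.198,0,0],[0.692,0.198,0,0],[0.692,0.198,0,0],[0.692,0.198,0,0],[0,0,0,0]]'; python3 nudge.py '[[0,0,0.72,0],[0,0,0,0],[0,0,0.02,0],[0,0,0.02,0],[0,0,0.02,0],[0,0,0.02,0],[0,0,0.01,0],[0,0,0,0],[0,0,0,0]]'; python3 look.py 2 2>/dev/null
python3 nudge.py '[[0,0,-0.32,0],[-0.32,0.386,0,0],[-0.32,0.386,0,0],[0,0,0,0],[0,0,0.22,0],[0,0,0,0],[0,0,0.02,0],[0,0,0.02,0],[0,0,0.02,0],[0,0,0.02,0],[0,0,0.02,0],[0,0,0,0],[0,0,0,0]]'
```

```text
time: 7.28
position: [0.6503, -0.1073, 0.1209]
tool_rot: [1.0, -0.0, 0.006, 0.002]
ft_force: [1.1, -0.5, 0.6]
grip_width: 0.0003
grip_force: 0.0
time: 8.03
position: [0.6419, -0.104, 0.0804]
tool_rot: [1.0, 0.0, -0.0, -0.0]
ft_force: [-1.9, 0.7, 4.5]
grip_width: 0.0005
grip_force: 2.4
tri [228.6 205.8] [0.6186 0.0848 0.0813] 0.0002
tri [219.1 215.1] [0.5983 0.1113 0.0448] 0.0013
tri [123.7 265.1] [0.4168 0.1782 0.1924] 0.254
tri [411.8 266.6] [ 0.4795 -0.3706  0.0883] 0.0006
tri [336.6 284.8] [ 0.4314 -0.1858  0.0814] 0.0007
scene holes [[242.9, 100.3], [317.4, 172.3], [179.0, 185.4], [102.8, 241.0], [121.0, 240.5]]
scene on z=.0815 [[0.2967, 0.1231], [0.6188, 0.0848], [0.4318, -0.1856], [0.4492, -0.4], [0.4746, -0.3693]]
top on z=.0815 [[0.6185, 0.0848], [0.5948, 0.1074], [0.4642, 0.3389], [0.4793, -0.3731], [0.4312, -0.186]]
time: 9.22
position: [0.6103, -0.1427, 0.0795]
tool_rot: [1.0, 0.0, 0.0, 0.0]
ft_force: [0.8, 0.3, -0.2]
grip_width: 0.0007
grip_force: 0.0
```

```bash
python3 nudge.py '[[0,0,-0.8,0],[0,-0.8,-0.4,0],[0,-0.8,-0.4,0],[0,-0.8,0,0],[0,-0.8,0,0],[0,-0.8,0,0],[0.64,-0.54,0,0],[0,0,0,0],[0,0,0,0]]'; python3 look.py 3 2>/dev/null
```

```text
time: 9.97
position: [0.6433, 0.0804, 0.157]
tool_rot: [1.0, 0.002, 0.001, 0.0]
ft_force: [-0.2, -0.2, 0.7]
grip_width: 0.0004
grip_force: 0.0
tri [304.5 211.6] [ 0.6093 -0.1038  0.0813] 0.0005
tri [411.8 266.6] [ 0.4795 -0.3707  0.0884] 0.0007
tri [255.2 269.7] [0.4559 0.0032 0.1008] 0.0248
tri [258.5 282.2] [0.4332 0.0049 0.0813] 0.0004
tri [336.7 284.8] [ 0.4315 -0.1859  0.0815] 0.0008
tri [193.5 395.2] [ 0.0496  0.2557 -0.3701] 0.0758
tri [191.7 411.6] [-0.0105  0.2803 -0.426 ] 0.1115
tri [190.9 417.3] [-0.0323  0.2896 -0.446 ] 0.1242
scene holes [[296.1, 120.7], [242.0, 147.0], [317.5, 172.3], [179.0, 185.4], [255.5, 212.1], [102.8, 241.0], [121.0, 240.5]]
scene on z=.0815 [[0.4536, 0.1741], [0.4335, 0.0049], [0.6188, 0.0848], [0.4318, -0.1856], [0.6096, -0.1037], [0.4492, -0.3998], [0.4746, -0.3692]]
top on z=.0815 [[0.6091, -0.104], [0.4793, -0.3732], [0.463, 0.0138], [0.4331, 0.0047], [0.4312, -0.1862], [0.1575, 0.1537], [0.118, 0.1566], [0.1041, 0.1581]]
```

View pics/scene3.png

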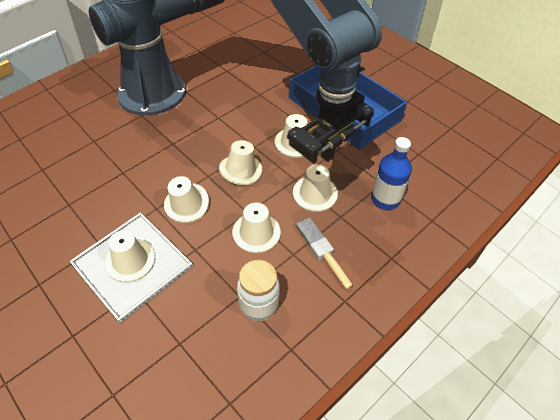

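P4's hole has shifted 11 mm in y. P2's y-side press felt no force and its hole did not move, so the tip probably missed the top. I'll use a smaller y offset (28 mm) from here. P1 next.

Scaled: 0.008 m is 0.16, 0.0375 m is 0.75.

```bash
python3 nudge.py '[[0.16,0,0.75,0],[0,0,0.75,0],[0,0,0,0],[0,0,0,0],[0,0,0.02,0],[0,0,0.02,0],[0,0,0.02,0],[0,0,0.02,0],[0,0,0,0],[0,0,0,0]]'
python3 nudge.py '[[0,0,-0.3,0],[-0.32,0.28,0,0],[-0.32,0.28,0,0],[0,0,0,0],[0,0,0.22,0],[0,0,0,0],[0,0,0.02,0],[0,0,0.02,0],[0,0,0.02,0],[0,0,0.02,0],[0,0,0,0],[0,0,0,0]]'
```

```text
time: 10.9
position: [0.6496, 0.0775, 0.08]
tool_rot: [1.0, 0.0, -0.0, 0.001]
ft_force: [-2.3, -2.4, 8.1]
grip_width: 0.0008
grip_force: 4.3
time: 11.9
position: [0.6182, 0.0509, 0.0796]
tool_rot: [1.0, 0.001, -0.0, 0.0]
ft_force: [-4.1, -0.8, 11.2]
grip_width: 0.0004
grip_force: 5.6
```

```bash
python3 nudge.py '[[0,0,-0.8,0],[-0.532,-0.494,0,0],[-0.532,-0.494,0,0],[-0.532,-0.494,0,0],[-0.532,-0.494,0,0],[-0.532,-0.494,0,0],[0,0,0,0],[0,0,0,0]]'; python3 nudge.py '[[0,0,0.68,0],[0,0,0,0],[0,0,0.02,0],[0,0,0.02,0],[0,0,0.02,0],[0,0,0.02,0],[0,0,0,0],[0,0,0,0]]'
python3 nudge.py '[[0,0,-0.3,0],[-0.32,0.3,0,0],[-0.32,0.3,0,0],[0,0,0,0],[0,0,0.22,0],[0,0,0,0],[0,0,0.02,0],[0,0,0.02,0],[0,0,0.02,0],[0,0,0.02,0],[0,0,0,0],[0,0,0,0]]'
```

```text
time: 12.57
position: [0.4839, 0.1757, 0.1178]
tool_rot: [1.0, 0.002, -0.0, -0.0]
ft_force: [1.6, -0.6, 0.1]
grip_width: 0.0005
grip_force: 0.0
time: 13.23
position: [0.4854, 0.1739, 0.0804]
tool_rot: [1.0, 0.0, 0.001, -0.0]
ft_force: [0.6, -0.8, 1.1]
grip_width: 0.0001
grip_force: 0.4
time: 14.23
position: [0.4535, 0.1442, 0.0803]
tool_rot: [1.0, 0.0, 0.001, -0.0]
ft_force: [0.2, 0.4, 3.7]
grip_width: 0.0001
grip_force: 2.2
```

```bash
python3 nudge.py '[[0,0,0.02,0],[0,0,0,0],[0,0,0,0]]'
python3 nudge.py '[[0,0,-0.32,0],[0.32,-0.3,0,0],[0.3,-0.3,0,0],[0,0,0,0],[0,0,0.24,0],[0,0,0,0],[0,0,0.02,0],[0,0,0.02,0],[0,0,0.02,0],[0,0,0.02,0],[0,0,0.02,0],[0,0,0,0],[0,0,0,0]]'
python3 nudge.py '[[0,0,-0.8,0],[0,-0.7,0,0],[0,-0.7,0,0],[0,0,0,0],[0,0,0,0]]'; python3 look.py 4 2>/dev/null
```

```text
time: 14.48
position: [0.4536, 0.1442, 0.0802]
tool_rot: [1.0, 0.0, 0.001, -0.0]
ft_force: [-2.5, 0.2, 12.3]
grip_width: 0.0005
grip_force: 6.4
time: 15.57
position: [0.4837, 0.1738, 0.0801]
tool_rot: [1.0, 0.0, 0.0, 0.0]
ft_force: [-3.1, -1.1, 16.9]
grip_width: 0.0007
grip_force: 8.4
time: 15.98
position: [0.4838, 0.2452, 0.1182]
tool_rot: [1.0, 0.002, 0.0, -0.0]
ft_force: [-0.1, -0.1, -0.1]
grip_width: 0.0008
grip_force: 0.0
tri [228.4 206.9] [0.616  0.085  0.0813] 0.0001
tri [304.5 211.6] [ 0.6093 -0.1039  0.0814] 0.0005
tri [411.8 266.6] [ 0.4795 -0.3707  0.0884] 0.0007
tri [258.5 282.2] [0.4332 0.005  0.0813] 0.0004
tri [336.7 284.8] [ 0.4315 -0.1859  0.0815] 0.0008
scene holes [[57.2, 34.5], [295.7, 120.5], [242.0, 146.9], [316.7, 171.7], [179.0, 185.4], [255.5, 212.1], [102.8, 241.0], [121.0, 240.5]]
scene on z=.0815 [[-0.3841, -0.1116], [0.4525, 0.1739], [0.4335, 0.005], [0.6162, 0.0849], [0.4317, -0.1856], [0.6096, -0.1037], [0.4491, -0.3998], [0.4746, -0.3692]]
top on z=.0815 [[0.6159, 0.0849], [0.6091, -0.1041], [0.4793, -0.3732], [0.4331, 0.0048], [0.4312, -0.1862]]
```

Scaled: 0.0377 m is 0.754, 0.01255 m is 0.251.

```bash
python3 nudge.py '[[0.251,0.754,0,0],[0.251,0.754,0,0],[0.251,0.754,0,0],[0.251,0.754,0,0],[0.251,0.754,0,0],[0.251,0.754,0,0],[0.251,0.754,0,0],[0.251,0.754,0,0],[0.251,0.754,0,0],[0.251,0.754,0,0],[0,0,0,0],[0,0,0,0]]'
python3 nudge.py '[[0,0,0.68,0],[0,0,0,0],[0,0,0.02,0],[0,0,0.02,0],[0,0,0.02,0],[0,0,0.02,0],[0,0,0.02,0],[0,0,0,0],[0,0,0,0]]'
python3 nudge.py '[[0,0,-0.32,0],[0.32,-0.28,0,0],[0.3,-0.28,0,0],[0,0,0,0],[0,0,0.24,0],[0,0,0,0],[0,0,0.02,0],[0,0,0.02,0],[0,0,0.02,0],[0,0,0.02,0],[0,0,0,0],[0,0,0,0]]'
python3 - <<'E'
from h import *
import glob
for t in "034":
  T=dict(np.load(f"top{t}.npz")); hsv=cv2.cvtColor(T["img"],cv2.COLOR_RGB2HSV)
  if t=="0": print(hsv[281,[230,250,263,280,283]].tolist(), hsv[265,272], hsv[281,320])
  m=((hsv[...,1]<120)&(hsv[...,2]>100)).astype(np.uint8)
  for k in cv2.findContours(m,0,1)[0]:
    if cv2.contourArea(k)>500:
      k=cv2.convexHull(k)[:,0]; X=plane(T,k,.006); (cx,cy),r=cv2.minEnclosingCircle(X[:,:2].astype(np.float32)); 
      if r<.08: print(t,"brim",round(cx,4),round(cy,4),round(r,4))
E
```

```text
time: 17.08
position: [0.6091, -0.1369, 0.1173]
tool_rot: [1.0, -0.003, -0.0, 0.0]
ft_force: [-0.1, 0.2, -0.0]
grip_width: 0.0008
grip_force: 0.0
time: 17.83
position: [0.6092, -0.1321, 0.0804]
tool_rot: [1.0, 0.0, -0.0, -0.0]
ft_force: [-1.6, 1.4, 6.2]
grip_width: 0.0001
grip_force: 3.3
time: 18.83
position: [0.6392, -0.105, 0.0804]
tool_rot: [1.0, -0.0, -0.001, -0.0]
ft_force: [-4.7, 1.8, 10.2]
grip_width: 0.0006
grip_force: 4.9
[[9, 110, 155], [18, 59, 126], [9, 25, 71], [30, 7, 246], [27, 9, 247]] [ 27  11 247] [ 18  57 129]
```

Scaled: -0.04 m is -0.8, 0.04 m is 0.8.

```bash
python3 nudge.py '[[0,0,-0.8,0],[0,0,-0.8,0],[0,0.8,0,0],[0,0.8,0,0],[0,0.8,0,0],[0,0.8,0,0],[0,0,0,0],[0,0,0,0]]' 0.087; python3 look.py 5 2>/dev/null;python3 - <<'E'
from h import *
for t in "05":
  T=dict(np.load(f"top{t}.npz")); hsv=cv2.cvtColor(T["img"],cv2.COLOR_RGB2HSV)
  m=((hsv[...,1]<75)&(hsv[...,2]>85)).astype(np.uint8)
  for k in cv2.findContours(m,0,1)[0]:
    if cv2.contourArea(k)>500:
      k=cv2.convexHull(k)[:,0]; X=plane(T,k,.006); (cx,cy),r=cv2.minEnclosingCircle(X[:,:2].astype(np.float32)); 
      if r<.1: print(t,"brim",round(cx,4),round(cy,4),round(r,4))
E
```

```text
time: 19.5
position: [0.6399, -0.2684, 0.1585]
tool_rot: [1.0, -0.002, 0.0, 0.0]
ft_force: [-0.2, 0.5, -0.1]
grip_width: 0.0456
grip_force: 0.0
tri [228.5 206.9] [0.616  0.085  0.0813] 0.0001
tri [304.4 211.7] [ 0.609  -0.1037  0.0813] 0.0004
tri [189.8 272.4] [0.4521 0.174  0.0811] 0.0007
scene holes [[295.8, 120.5], [242.0, 147.0], [316.7, 171.7], [255.4, 212.0], [122.2, 227.4], [121.0, 240.5]]
scene on z=.0815 [[0.4525, 0.174], [0.4337, 0.0049], [0.6161, 0.0849], [0.6092, -0.1037], [0.4466, -0.3491], [0.4746, -0.3693]]
top on z=.0815 [[0.6159, 0.0849], [0.6089, -0.1038], [0.4518, 0.1736]]
0 brim 0.4306 -0.176 0.0578
0 brim 0.4342 -0.0062 0.0577
0 brim 0.4527 0.1745 0.0577
0 brim 0.6104 -0.1047 0.0582
0 brim 0.6187 0.0844 0.058
5 brim 0.4527 0.1734 0.0581
5 brim 0.6093 -0.1036 0.0578
5 brim 0.6161 0.0853 0.0579
5 brim 0.7619 -0.0267 0.0999
```

Run:
```python
from h import *
for t in "134":
  T=dict(np.load(f"top{t}.npz")); hsv=cv2.cvtColor(T["img"],cv2.COLOR_RGB2HSV)
  m=((hsv[...,1]<75)&(hsv[...,2]>85)).astype(np.uint8)
  for k in cv2.findContours(m,0,1)[0]:
    if cv2.contourArea(k)>500:
      k=cv2.convexHull(k)[:,0]; X=plane(T,k,.006); (cx,cy),r=cv2.minEnclosingCircle(X[:,:2].astype(np.float32)); 
      if r<.07: print(t,"brim",round(cx,4),round(cy,4),round(r,4))
```

```text
1 brim 0.4537 0.1747 0.0573
1 brim 0.6104 -0.1047 0.0582
1 brim 0.6186 0.0844 0.058
3 brim 0.4306 -0.1771 0.0572
3 brim 0.4332 -0.0042 0.0573
3 brim 0.6093 -0.1042 0.0581
4 brim 0.4306 -0.1771 0.0572
4 brim 0.4331 -0.0045 0.0573
4 brim 0.6093 -0.1042 0.0581
4 brim 0.6161 0.0847 0.0579
```

Brim centre against hole: P4 is offset by 9.4 mm and P5 by 9 mm, so both lean and are warped. P1, P2 and P3 stay level under 6–17 N at both places, so they are steady. P2 goes on the stack first.

Units first: shifts go in units of 50 mm and turns go in units of 0.05 rad. So -0.0323 m is -0.646, -0.006 m is -0.12.

```bash
python3 nudge.py '[[-0.12,-0.646,0,0],[-0.12,-0.646,0,0],[-0.12,-0.646,0,0],[-0.12,-0.646,0,0],[-0.12,-0.646,0,0],[0,0,0,0],[0,0,0,0],[0,0,0,0]]' 0.087; python3 nudge.py '[[0,0,0.6,0],[0,0,0.6,0],[0,0,0,0]]'
```

```text
time: 20.27
position: [0.6108, -0.1023, 0.1591]
tool_rot: [1.0, 0.001, 0.0, 0.0]
ft_force: [0.5, -0.4, -0.0]
grip_width: 0.0867
grip_force: 0.0
time: 20.52
position: [0.607, -0.1032, 0.0938]
tool_rot: [1.0, -0.0, -0.005, -0.002]
ft_force: [-1.2, 0.8, -0.1]
grip_width: 0.0872
grip_force: 0.0
```

Scaled: 0.03 m is 0.6, 0.028 m is 0.56.

```bash
python3 nudge.py '[[0,0,0.6,0],[0,0,0.56,0],[0,0,0,0],[0,0,0,0]]'; python3 nudge.py '[[0,0,0,0],[0,0,0,0],[0,0,0,0],[0,0,0,0],[0,0,0,0],[0,0,0,0]]' 0.04 20;  python3 nudge.py '[[0,0,-0.2,0],[0,0,-0.4,0],[0,0,-0.6,0],[0,0,-0.6,0],[0,0,0,0],[0,0,0,0]]'
```

```text
time: 20.85
position: [0.61, -0.1039, 0.0404]
tool_rot: [1.0, -0.0, -0.001, -0.0]
ft_force: [0.8, -0.8, 0.2]
grip_width: 0.0874
grip_force: 0.0
time: 21.35
position: [0.6116, -0.1037, 0.0424]
tool_rot: [1.0, 0.0, 0.001, 0.0]
ft_force: [-0.1, 0.7, 6.2]
grip_width: 0.0653
grip_force: 20.2
time: 21.85
position: [0.6117, -0.1038, 0.133]
tool_rot: [1.0, 0.0, 0.002, 0.001]
ft_force: [1.1, -0.5, -1.7]
grip_width: 0.0657
grip_force: 19.6
```

Scaled: 0.0334 m is 0.668, -0.03 m is -0.6.

```bash
python3 nudge.py '[[0,0,-0.6,0],[-0.326,0.668,0,0],[-0.326,0.668,0,0],[-0.326,0.668,0,0],[-0.326,0.668,0,0],[-0.326,0.668,0,0],[-0.326,0.668,0,0],[-0.326,0.668,0,0],[-0.326,0.668,0,0],[0,0,0,0],[0,0,0,0],[0,0,0,0]]'; python3 look.py 6 2>/dev/null
```

```text
time: 22.85
position: [0.4792, -0.3696, 0.1592]
tool_rot: [1.0, -0.0, -0.001, -0.002]
ft_force: [0.2, 0.2, -1.7]
grip_width: 0.0654
grip_force: 19.6
tri [228.5 206.9] [0.616  0.085  0.0814] 0.0001
tri [487.2 239.4] [ 0.5235 -0.3591  0.4993] 0.0012
tri [189.8 272.4] [0.4521 0.174  0.0812] 0.0006
tri [258.5 282.2] [0.4331 0.005  0.0812] 0.0005
tri [336.7 284.8] [ 0.4314 -0.1859  0.0813] 0.0007
tri [137.5 318.1] [ 0.303   0.3489 -0.1211] 0.0225
scene holes [[82.7, 60.3], [76.9, 95.0], [295.7, 120.5], [242.0, 146.9], [316.7, 171.7], [179.0, 185.5], [84.2, 253.7]]
scene on z=.0815 [[-0.1844, -0.1172], [-0.0411, -0.2088], [0.4525, 0.174], [0.4335, 0.005], [0.6161, 0.085], [0.4318, -0.1857], [0.4509, -0.4467]]
top on z=.0815 [[0.6159, 0.0849], [0.5509, -0.5701], [0.4519, 0.1737], [0.433, 0.0048], [0.4312, -0.1862], [0.3365, 0.2976]]
```

View pics/scene6.png

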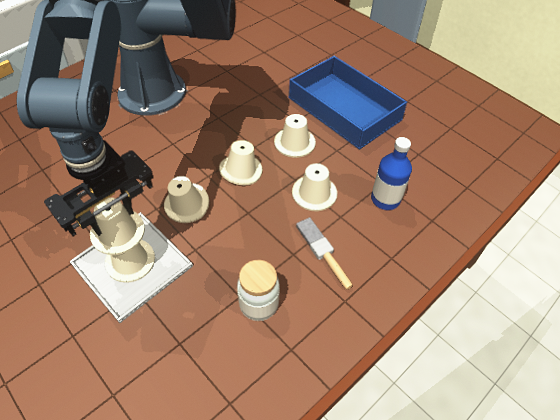

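```bash
python3 nudge.py '[[0.04,0,0.32,0],[0,0,0.32,0],[0,0,0.32,0],[0,0,0.32,0],[0,0,0.2,0],[0,0,0.08,0],[0,0,0,0],[0,0,0,0]]'; python3 nudge.py '[[0,0,0.04,0],[0,0,0,0]]'; python3 nudge.py '[[0,0,0.04,0],[0,0,0,0]]'
```

```text
time: 23.62
position: [0.4828, -0.3704, 0.0831]
tool_rot: [1.0, 0.001, 0.0, 0.0]
ft_force: [1.1, 0.3, -1.6]
grip_width: 0.0653
grip_force: 19.6
time: 23.78
position: [0.4826, -0.3709, 0.0815]
tool_rot: [1.0, 0.0, 0.0, 0.0]
ft_force: [-0.1, -0.1, -1.3]
grip_width: 0.0655
grip_force: 19.6
time: 23.95
position: [0.4823, -0.3707, 0.079]
tool_rot: [1.0, 0.0, 0.0, 0.0]
ft_force: [0.1, 1.0, -1.9]
grip_width: 0.0653
grip_force: 19.6
```

Scaled: 0.002 m is 0.04.

```bash
python3 nudge.py '[[0,0,0.04,0],[0,0,0,0]]'; python3 nudge.py '[[0,0,0.04,0],[0,0,0,0]]'; python3 nudge.py '[[0,0,0.02,0],[0,0,0,0]]'
```

```text
time: 24.12
position: [0.4821, -0.3706, 0.0767]
tool_rot: [1.0, 0.0, -0.0, -0.0]
ft_force: [-0.8, 0.4, -1.5]
grip_width: 0.0653
grip_force: 19.6
time: 24.28
position: [0.4821, -0.3706, 0.0745]
tool_rot: [1.0, 0.0, -0.0, -0.0]
ft_force: [-1.0, 0.8, -0.7]
grip_width: 0.0654
grip_force: 19.6
time: 24.45
position: [0.4821, -0.3706, 0.0737]
tool_rot: [1.0, 0.0, -0.0, -0.0]
ft_force: [-1.0, 0.3, -1.5]
grip_width: 0.065
grip_force: 19.6
```

Scaled: 0.001 m is 0.02.

```bash
python3 nudge.py '[[0,0,0.02,0],[0,0,0,0]]'; python3 nudge.py '[[0,0,0.014,0],[0,0,0,0]]'
```

```text
time: 24.62
position: [0.4821, -0.3705, 0.0731]
tool_rot: [1.0, 0.0, -0.0, -0.0]
ft_force: [-1.8, 2.2, 2.3]
grip_width: 0.0652
grip_force: 19.9
time: 24.78
position: [0.4821, -0.3706, 0.0729]
tool_rot: [1.0, 0.0, -0.0, -0.0]
ft_force: [-2.9, 1.7, 5.8]
grip_width: 0.0655
grip_force: 20.2
```

Contact came at TCP z ≈ .073, with a seat predicted at .0724. I'll ease off slightly and release.

```bash
python3 nudge.py '[[0,0,-0.02,0],[0,0,0,0]]'; python3 nudge.py '[[0,0,0,0],[0,0,0,0],[0,0,0,0],[0,0,0,0]]' 0.087;  python3 nudge.py '[[0,0,-0.4,0],[0,0,-0.6,0],[0,0,-0.6,0],[0,-0.8,0,0],[0,-0.8,0,0],[0,-0.8,0,0],[0,-0.8,0,0],[0,-0.8,0,0],[0,0,0,0],[0,0,0,0]]'; python3 look.py 7 2>/dev/null
```

```text
time: 24.95
position: [0.4827, -0.3712, 0.0731]
tool_rot: [1.0, 0.0, 0.001, 0.001]
ft_force: [-0.3, 0.1, 0.3]
grip_width: 0.0657
grip_force: 19.7
time: 25.28
position: [0.4825, -0.371, 0.0732]
tool_rot: [1.0, 0.0, 0.0, 0.0]
ft_force: [-1.6, 1.1, -0.4]
grip_width: 0.0831
grip_force: 0.0
time: 26.12
position: [0.482, -0.1686, 0.1533]
tool_rot: [1.0, 0.002, -0.0, -0.0]
ft_force: [1.4, -0.5, -0.0]
grip_width: 0.087
grip_force: 0.0
tri [228.5 206.9] [0.616  0.085  0.0813] 0.0001
tri [415.5 265.9] [ 0.4811 -0.3721  0.1124] 0.0005
tri [189.8 272.4] [0.4521 0.174  0.0812] 0.0006
tri [258.5 282.2] [0.4332 0.005  0.0811] 0.0006
tri [336.6 284.7] [ 0.4554 -0.12    0.4622] 0.0234
tri [137.5 318. ] [ 0.3033  0.3488 -0.1208] 0.0227
scene holes [[194.5, 35.2], [295.8, 120.5], [242.0, 147.0], [316.7, 171.7], [118.0, 235.0]]
scene on z=.0815 [[-0.0579, 0.2172], [0.4525, 0.174], [0.4337, 0.0049], [0.6161, 0.0849], [0.4578, -0.3666]]
top on z=.0815 [[0.6159, 0.0849], [0.481, -0.3826], [0.4519, 0.1737], [0.433, 0.0047], [0.4316, -0.1861], [0.3368, 0.2976]]
```

P2 is seated: the stack top is at z = .1124, exactly +24 mm, and 2 mm off axis. Next P1.

```bash
python3 nudge.py '[[0.334,-0.64,0,0],[0.334,-0.64,0,0],[0.334,-0.64,0,0],[0.334,-0.64,0,0],[0.334,-0.64,0,0],[0.334,-0.64,0,0],[0.334,-0.64,0,0],[0.334,-0.64,0,0],[0,0,0,0],[0,0,0,0],[0,0,0,0]]';python3 nudge.py '[[0,0,0.4,0],[0,0,0.6,0],[0,0,0,0],[0,0,0,0],[0,0,0,0]]'
```

```text
time: 27.13
position: [0.6161, 0.0838, 0.1527]
tool_rot: [1.0, -0.0, -0.0, 0.0]
ft_force: [-0.0, -0.5, 0.2]
grip_width: 0.0868
grip_force: 0.0
time: 27.55
position: [0.6163, 0.0839, 0.1039]
tool_rot: [1.0, -0.001, 0.0, 0.0]
ft_force: [-0.2, 0.7, -0.3]
grip_width: 0.0868
grip_force: 0.0
```

Scaled: 0.0325 m is 0.65, 0.03 m is 0.6.

```bash
python3 nudge.py '[[0,-0.02,0.6,0],[0,0,0.65,0],[0,0,0,0],[0,0,0,0]]'; python3 nudge.py '[[0,0,0,0],[0,0,0,0],[0,0,0,0],[0,0,0,0],[0,0,0,0],[0,0,0,0]]' 0.04 20;  python3 nudge.py '[[0,0,-0.2,0],[0,0,-0.4,0],[0,0,-0.6,0],[0,0,-0.7,0],[0,0,-0.7,0],[0,0,-0.4,0],[0,0,0,0],[0,0,0,0]]'
```

```text
time: 27.88
position: [0.6152, 0.086, 0.0407]
tool_rot: [1.0, -0.0, -0.001, -0.0]
ft_force: [0.4, 0.2, 0.3]
grip_width: 0.087
grip_force: 0.0
time: 28.38
position: [0.6169, 0.0863, 0.0422]
tool_rot: [1.0, 0.0, 0.001, 0.0]
ft_force: [-0.4, -0.8, 6.1]
grip_width: 0.0657
grip_force: 20.3
time: 29.05
position: [0.616, 0.0864, 0.192]
tool_rot: [1.0, 0.0, 0.001, 0.0]
ft_force: [-0.8, 0.3, -1.9]
grip_width: 0.0655
grip_force: 19.6
```

Scaled: 0.0382 m is 0.764, -0.0113 m is -0.226.

```bash
python3 nudge.py '[[-0.226,0.764,0,0],[-0.226,0.764,0,0],[-0.226,0.764,0,0],[-0.226,0.764,0,0],[-0.226,0.764,0,0],[-0.226,0.764,0,0],[-0.226,0.764,0,0],[-0.226,0.764,0,0],[-0.226,0.764,0,0],[-0.226,0.764,0,0],[-0.226,0.764,0,0],[-0.226,0.764,0,0],[0,0,0,0],[0,0,0,0],[0,0,0,0],[0,0,0,0]]'
```

```text
time: 30.38
position: [0.4798, -0.3699, 0.1891]
tool_rot: [1.0, 0.001, -0.001, -0.002]
ft_force: [0.0, -0.3, -1.6]
grip_width: 0.0653
grip_force: 19.6
```

```bash
python3 nudge.py '[[0.03,0.03,0.4,0],[0,0,0.4,0],[0,0,0.4,0],[0,0,0.32,0],[0,0,0.16,0],[0,0,0.06,0],[0,0,0,0],[0,0,0,0]]'; python3 nudge.py '[[0,0,0.02,0],[0,0,0,0]]'; python3 nudge.py '[[0,0,0.02,0],[0,0,0,0]]'
```

```text
time: 31.05
position: [0.4819, -0.3728, 0.104]
tool_rot: [1.0, 0.001, -0.0, -0.0]
ft_force: [0.0, 0.1, -1.3]
grip_width: 0.0655
grip_force: 19.6
time: 31.22
position: [0.4821, -0.3731, 0.1036]
tool_rot: [1.0, 0.0, 0.0, -0.0]
ft_force: [-0.7, 2.4, -0.2]
grip_width: 0.0656
grip_force: 19.7
time: 31.38
position: [0.482, -0.3733, 0.1023]
tool_rot: [1.0, 0.0, 0.0, -0.0]
ft_force: [0.1, 2.7, 1.3]
grip_width: 0.0657
grip_force: 19.8
```

Scaled: 0.001 m is 0.02, -0.002 m is -0.04.

```bash
python3 nudge.py '[[0,-0.04,0,0],[0,0,0.02,0],[0,0,0,0]]'; python3 nudge.py '[[0,0,0.02,0],[0,0,0,0]]'; python3 nudge.py '[[0,0,0.02,0],[0,0,0,0]]'
```

```text
time: 31.63
position: [0.482, -0.3723, 0.1006]
tool_rot: [1.0, 0.0, 0.0, 0.001]
ft_force: [0.2, 0.0, -1.3]
grip_width: 0.0653
grip_force: 19.6
time: 31.8
position: [0.4818, -0.372, 0.0994]
tool_rot: [1.0, 0.0, 0.0, 0.0]
ft_force: [0.3, 0.2, -2.5]
grip_width: 0.0655
grip_force: 19.6
time: 31.97
position: [0.4818, -0.3721, 0.0985]
tool_rot: [1.0, 0.0, 0.0, 0.0]
ft_force: [-0.4, -1.0, -0.5]
grip_width: 0.0654
grip_force: 19.6
```

```bash
python3 nudge.py '[[0,0,0.02,0],[0,0,0,0]]'; python3 nudge.py '[[0,0,0.012,0],[0,0,0,0]]'
```

```text
time: 32.13
position: [0.4818, -0.3722, 0.0978]
tool_rot: [1.0, 0.0, 0.0, 0.001]
ft_force: [-2.3, -0.9, -0.7]
grip_width: 0.0655
grip_force: 19.7
time: 32.3
position: [0.4819, -0.3721, 0.0976]
tool_rot: [1.0, 0.0, 0.0, 0.001]
ft_force: [-2.2, -1.3, 2.3]
grip_width: 0.0654
grip_force: 19.9
```

Seated: contact at .0976 against a predicted .097. Releasing, then on to P3.

```bash
python3 nudge.py '[[0,0,-0.006,0],[0,0,0,0],[0,0,0,0],[0,0,0,0],[0,0,0,0]]' 0.087;  python3 nudge.py '[[0,0,-0.4,0],[0,0,-0.6,0],[0,0,-0.6,0],[0,-0.8,0,0],[0,-0.8,0,0],[0,-0.8,0,0],[0,-0.8,0,0],[0,-0.8,0,0],[0,-0.8,0,0],[0,-0.8,0,0],[0,-0.8,0,0],[0,0,0,0],[0,0,0,0]]'; python3 look.py 8 2>/dev/null
```

```text
time: 32.72
position: [0.4818, -0.3712, 0.0971]
tool_rot: [1.0, 0.0, -0.0, -0.0]
ft_force: [-0.3, -0.0, -0.5]
grip_width: 0.0859
grip_force: 0.0
time: 33.8
position: [0.4812, -0.0493, 0.1774]
tool_rot: [1.0, 0.003, -0.0, -0.0]
ft_force: [0.0, -0.9, 0.5]
grip_width: 0.0868
grip_force: 0.0
tri [419.4 265.5] [ 0.4823 -0.3731  0.1374] 0.0004
tri [189.8 272.4] [0.452  0.1738 0.081 ] 0.0002
tri [336.7 284.8] [ 0.4314 -0.1859  0.0814] 0.0009
tri [137.5 318. ] [ 0.3032  0.3485 -0.121 ] 0.0231
scene holes [[295.6, 120.6], [242.1, 147.1], [179.0, 185.4], [114.9, 228.7]]
scene on z=.0815 [[0.4524, 0.1735], [0.4341, 0.0049], [0.4318, -0.1856], [0.4387, -0.3631]]
top on z=.0815 [[0.4823, -0.3922], [0.4519, 0.1736], [0.4312, -0.1862], [0.3369, 0.2975]]
```

Scaled: -0.0375 m is -0.75, -0.005 m is -0.1.

```bash
python3 nudge.py '[[-0.1,-0.75,0,0],[-0.1,-0.75,0,0],[-0.1,-0.75,0,0],[-0.1,-0.75,0,0],[-0.1,-0.75,0,0],[-0.1,-0.75,0,0],[0,0,0.7,0],[0,0,0.7,0],[0,0,0,0],[0,0,0,0],[0,0,0,0]]'
```

```text
time: 34.82
position: [0.4531, 0.1723, 0.1082]
tool_rot: [1.0, -0.001, 0.001, -0.0]
ft_force: [0.8, -0.4, 0.6]
grip_width: 0.0869
grip_force: 0.0
```

```bash
python3 nudge.py '[[-0.02,-0.03,0.6,0],[0,0,0.73,0],[0,0,0,0],[0,0,0,0]]'; python3 nudge.py '[[0,0,0,0],[0,0,0,0],[0,0,0,0],[0,0,0,0],[0,0,0,0],[0,0,0,0]]' 0.04 20;  python3 nudge.py '[[0,0,-0.2,0],[0,0,-0.4,0],[0,0,-0.6,0],[0,0,-0.7,0],[0,0,-0.7,0],[0,0,-0.7,0],[0,0,-0.2,0],[0,0,0,0],[0,0,0,0]]'
```

```text
time: 35.15
position: [0.4507, 0.1741, 0.041]
tool_rot: [1.0, -0.001, -0.001, 0.0]
ft_force: [-0.6, 0.0, 0.6]
grip_width: 0.0873
grip_force: 0.0
time: 35.65
position: [0.4518, 0.1751, 0.0426]
tool_rot: [1.0, 0.0, 0.002, -0.0]
ft_force: [0.5, -1.0, 10.1]
grip_width: 0.0642
grip_force: 20.6
time: 36.4
position: [0.4501, 0.1749, 0.2165]
tool_rot: [1.0, 0.0, 0.001, -0.0]
ft_force: [-1.2, 0.0, -1.5]
grip_width: 0.0647
grip_force: 19.6
```

```bash
python3 nudge.py '[[0.044,0.784,0,0],[0.044,0.784,0,0],[0.044,0.784,0,0],[0.044,0.784,0,0],[0.044,0.784,0,0],[0.044,0.784,0,0],[0.044,0.784,0,0],[0.044,0.784,0,0],[0.044,0.784,0,0],[0.044,0.784,0,0],[0.044,0.784,0,0],[0.044,0.784,0,0],[0.044,0.784,0,0],[0.044,0.784,0,0],[0,0,0,0],[0,0,0,0],[0,0,0,0],[0,0,0,0]]'
```

```text
time: 37.9
position: [0.4807, -0.3716, 0.2142]
tool_rot: [1.0, 0.001, -0.001, -0.002]
ft_force: [-0.4, -0.0, -1.7]
grip_width: 0.0647
grip_force: 19.6
```

Scaled: 0.02 m is 0.4, 0.015 m is 0.3.

```bash
python3 nudge.py '[[0.01,0,0.4,0],[0,0,0.4,0],[0,0,0.4,0],[0,0,0.3,0],[0,0,0.12,0],[0,0,0,0],[0,0,0,0]]'; python3 nudge.py '[[0,0,0.03,0],[0,0,0,0]]'; python3 nudge.py '[[0,0,0.03,0],[0,0,0,0]]'; python3 nudge.py '[[0,0,0.03,0],[0,0,0,0]]'
```

```text
time: 38.48
position: [0.4824, -0.373, 0.1351]
tool_rot: [1.0, 0.001, -0.0, -0.0]
ft_force: [0.4, -0.3, -0.0]
grip_width: 0.0644
grip_force: 19.6
time: 38.65
position: [0.4825, -0.3739, 0.1343]
tool_rot: [1.0, 0.0, 0.0, 0.001]
ft_force: [0.3, 0.6, -1.9]
grip_width: 0.0645
grip_force: 19.6
time: 38.82
position: [0.4822, -0.3738, 0.1323]
tool_rot: [1.0, 0.0, 0.0, 0.0]
ft_force: [-0.6, 1.0, -0.7]
grip_width: 0.0647
grip_force: 19.6
time: 38.98
position: [0.482, -0.3735, 0.1303]
tool_rot: [1.0, 0.0, -0.0, -0.0]
ft_force: [-0.1, 1.1, 0.7]
grip_width: 0.0646
grip_force: 19.7
```

```bash
python3 nudge.py '[[0,-0.03,0,0],[0,0,0.02,0],[0,0,0,0]]'; python3 nudge.py '[[0,0,0.03,0],[0,0,0,0]]'; python3 nudge.py '[[0,0,0.03,0],[0,0,0,0]]'
```

```text
time: 39.23
position: [0.4821, -0.3727, 0.1292]
tool_rot: [1.0, 0.0, -0.0, 0.0]
ft_force: [-0.5, -0.2, -1.5]
grip_width: 0.0649
grip_force: 19.6
time: 39.4
position: [0.4819, -0.3726, 0.1275]
tool_rot: [1.0, 0.0, -0.0, 0.0]
ft_force: [0.3, -0.3, -0.5]
grip_width: 0.0644
grip_force: 19.6
time: 39.57
position: [0.4817, -0.3724, 0.126]
tool_rot: [1.0, 0.0, -0.0, -0.0]
ft_force: [-2.4, -0.1, -0.5]
grip_width: 0.0649
grip_force: 19.7
```

Scaled: -0.001 m is -0.02, 0.001 m is 0.02.

```bash
python3 nudge.py '[[-0.02,0,0,0],[0,0,0.02,0],[0,0,0,0]]'; python3 nudge.py '[[0,0,0.02,0],[0,0,0,0]]'
```

```text
time: 39.82
position: [0.4812, -0.3723, 0.1252]
tool_rot: [1.0, 0.0, 0.0, -0.0]
ft_force: [-1.2, 0.7, -0.6]
grip_width: 0.0645
grip_force: 19.6
time: 39.98
position: [0.4811, -0.3723, 0.1242]
tool_rot: [1.0, 0.0, -0.0, -0.0]
ft_force: [0.0, 0.9, -0.9]
grip_width: 0.0643
grip_force: 19.6
```

Scaled: 0.001 m is 0.02.

```bash
python3 nudge.py '[[0,0,0.02,0],[0,0,0,0]]'; python3 nudge.py '[[0,0,0.016,0],[0,0,0,0]]'
```

```text
time: 40.15
position: [0.4811, -0.3722, 0.1233]
tool_rot: [1.0, 0.0, -0.0, -0.0]
ft_force: [-0.5, 0.3, -1.0]
grip_width: 0.0647
grip_force: 19.7
time: 40.32
position: [0.4812, -0.3724, 0.1229]
tool_rot: [1.0, 0.0, 0.0, 0.0]
ft_force: [-1.2, 1.0, 2.0]
grip_width: 0.065
grip_force: 19.9
```

Scaled: -0.0003 m is -0.006.

```bash
python3 nudge.py '[[0,0,-0.006,0],[0,0,0,0],[0,0,0,0],[0,0,0,0],[0,0,0,0]]' 0.087;  python3 nudge.py '[[0,0,-0.4,0],[0,0,-0.6,0],[0,0,-0.6,0],[-0.17,-0.77,0,0],[-0.17,-0.77,0,0],[-0.17,-0.77,0,0],[-0.17,-0.77,0,0],[-0.17,-0.75,0,0],[-0.17,0,0,0],[0,0,0,0],[0,0,0,0]]'; python3 look.py 9 2>/dev/null
```

```text
time: 40.73
position: [0.4812, -0.3725, 0.1228]
tool_rot: [1.0, 0.0, 0.0, 0.0]
ft_force: [0.5, -0.2, -0.2]
grip_width: 0.0847
grip_force: 0.0
time: 41.65
position: [0.4307, -0.1816, 0.2033]
tool_rot: [1.0, 0.0, 0.001, 0.001]
ft_force: [1.1, -0.8, -0.2]
grip_width: 0.087
grip_force: 0.0
tri [422.8 265.4] [ 0.4826 -0.373   0.1616] 0.0003
tri [258.5 282.2] [0.4331 0.005  0.081 ] 0.0006
tri [137.6 318.1] [ 0.2598  0.2715 -0.1749] 0.217
scene holes [[242.0, 147.0], [179.1, 185.4], [112.0, 221.8]]
scene on z=.0815 [[0.4337, 0.0049], [0.4317, -0.1854], [0.418, -0.3584]]
top on z=.0815 [[0.4828, -0.4009], [0.433, 0.0047], [0.3366, 0.2975]]
```

View pics/scene9.png

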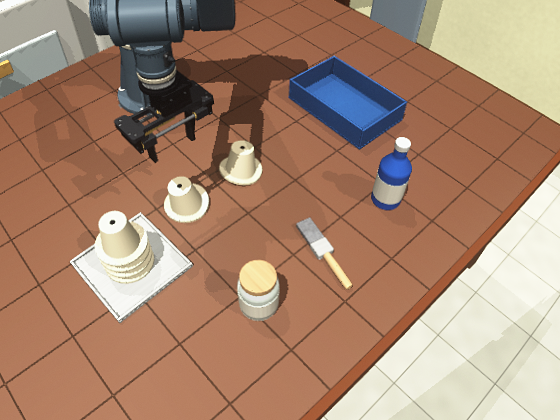

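The stack of four is straight, with the top hole at pixel (112,222) and z = .1616 (+24 mm). Now the leaning P5 goes to the crate.

Scaled: 0.04 m is 0.8, 0.0305 m is 0.61.

```bash
python3 nudge.py '[[0,0,0.8,0],[0,0,0.8,0],[0,0,0.4,0],[0,0,0,0],[0,0,0.6,0],[0,0,0.61,0],[0,0,0,0],[0,0,0,0]]'; python3 nudge.py '[[0,0,0,0],[0,0,0,0],[0,0,0,0],[0,0,0,0],[0,0,0,0],[0,0,0,0]]' 0.04 20;  python3 nudge.py '[[0,0,-0.2,0],[0,0,-0.4,0],[0,0,-0.6,0],[0,0,-0.7,0],[0,0,-0.7,0],[0,0,-0.2,0],[0,0,0,0],[0,0,0,0]]'
```

```text
time: 42.42
position: [0.4302, -0.1816, 0.0419]
tool_rot: [1.0, -0.0, -0.001, -0.001]
ft_force: [-0.5, 0.3, 0.4]
grip_width: 0.0867
grip_force: 0.0
time: 42.92
position: [0.4308, -0.1815, 0.0437]
tool_rot: [1.0, 0.0, 0.001, 0.001]
ft_force: [-1.6, -0.1, 8.8]
grip_width: 0.0659
grip_force: 19.5
time: 43.58
position: [0.4299, -0.1807, 0.1828]
tool_rot: [1.0, 0.0, 0.001, 0.0]
ft_force: [0.3, 0.2, -2.1]
grip_width: 0.0657
grip_force: 18.8
```

Scaled: 0.0058 m is 0.116, -0.038 m is -0.76.

```bash
python3 nudge.py '[[0.116,-0.76,0,0],[0.116,-0.76,0,0],[0.116,-0.76,0,0],[0.116,-0.76,0,0],[0.116,-0.76,0,0],[0.116,-0.76,0,0],[0.116,-0.76,0,0],[0.116,-0.76,0,0],[0.116,-0.76,0,0],[0.116,-0.76,0,0],[0.116,-0.76,0,0],[0.116,-0.76,0,0],[0.116,-0.76,0,0],[0.116,-0.76,0,0],[0.116,-0.76,0,0],[0,0,0,0],[0,0,0,0],[0,0,0,0]]'; python3 look.py 10 2>/dev/null|tail -1
```

```text
time: 45.08
position: [0.5151, 0.3882, 0.1796]
tool_rot: [1.0, 0.001, -0.002, 0.002]
ft_force: [-0.2, -0.1, -2.7]
grip_width: 0.0652
grip_force: 19.1
top on z=.0815 [[0.5206, 0.4414], [0.5155, 0.2941], [0.4832, 0.2949], [0.4827, -0.401], [0.433, 0.0047]]
```

View pics/scene10.png

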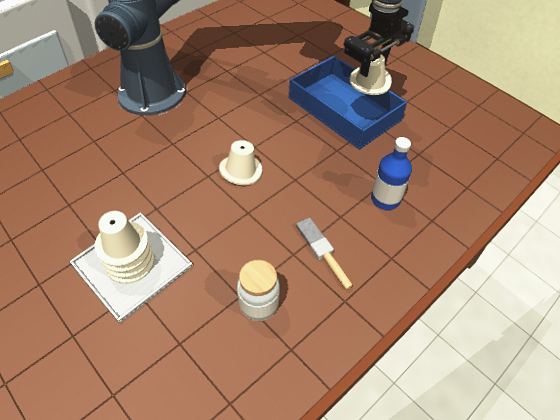

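The pot hangs over the far half of the crate at about (372,80). Lowering.

```bash
python3 nudge.py '[[0.04,0,0.6,0],[0,0,0.6,0],[0,0,0.6,0],[0,0,0.4,0],[0,0,0.2,0],[0,0,0,0],[0,0,0,0]]'; python3 nudge.py '[[0,0,0.06,0],[0,0,0.04,0],[0,0,0.04,0],[0,0,0,0],[0,0,0,0]]'
```

```text
time: 45.77
position: [0.5193, 0.3884, 0.0625]
tool_rot: [1.0, -0.0, -0.0, 0.0]
ft_force: [0.4, -0.7, -1.2]
grip_width: 0.0644
grip_force: 19.1
time: 46.18
position: [0.519, 0.3893, 0.0558]
tool_rot: [1.0, 0.0, 0.0, -0.0]
ft_force: [0.5, 1.3, -1.4]
grip_width: 0.065
grip_force: 19.1
```

Scaled: 0.002 m is 0.04, 0.001 m is 0.02.

```bash
python3 nudge.py '[[0,0,0.04,0],[0,0,0.02,0],[0,0,0.02,0],[0,0,0.02,0],[0,0,0,0]]'; python3 nudge.py '[[0,0,0,0],[0,0,0,0],[0,0,0,0],[0,0,0,0]]' 0.087; python3 nudge.py '[[0,0,-0.6,0],[0,0,-0.7,0],[0,0,-0.7,0],[0,0,-0.7,0],[-0.3,0.76,0,0],[-0.3,0.76,0,0],[-0.3,0.76,0,0],[-0.3,0.76,0,0],[0,0,0,0],[0,0,0,0]]'; python3 look.py 11 2>/dev/null
```

```text
time: 46.6
position: [0.5186, 0.3891, 0.0508]
tool_rot: [1.0, 0.0, -0.0, 0.0]
ft_force: [-0.4, -0.7, 2.8]
grip_width: 0.0649
grip_force: 19.4
time: 46.93
position: [0.5191, 0.3891, 0.0502]
tool_rot: [1.0, 0.0, 0.0, -0.0]
ft_force: [-0.6, 0.5, 0.4]
grip_width: 0.083
grip_force: 0.0
time: 47.77
position: [0.4582, 0.2355, 0.1855]
tool_rot: [1.0, -0.001, -0.0, 0.0]
ft_force: [1.4, 0.4, -0.2]
grip_width: 0.0869
grip_force: 0.0
tri [422.8 265.4] [ 0.4826 -0.373   0.1616] 0.0003
tri [258.5 282.2] [0.4332 0.005  0.0813] 0.0005
scene holes [[366.1, 97.9], [242.0, 146.9], [112.0, 221.8]]
scene on z=.0815 [[0.5147, 0.3881], [0.4335, 0.005], [0.418, -0.3583]]
top on z=.0815 [[0.4828, -0.4009], [0.433, 0.0048]]
```

Scaled: -0.0043 m is -0.086, 0.04 m is 0.8.

```bash
python3 nudge.py '[[-0.086,0.786,0,0],[-0.086,0.786,0,0],[-0.086,0.786,0,0],[-0.086,0.786,0,0],[-0.086,0.786,0,0],[-0.086,0.786,0,0],[0,0,0.8,0],[0,0,0.7,0],[0,0,0,0],[0,0,0,0]]'
```

```text
time: 48.7
position: [0.4331, 0.0019, 0.1089]
tool_rot: [1.0, 0.001, -0.002, -0.001]
ft_force: [0.7, -0.1, -0.1]
grip_width: 0.087
grip_force: 0.0
```

```bash
python3 nudge.py '[[0,0,0.6,0],[0,0,0.74,0],[0,0,0,0],[0,0,0,0]]'; python3 nudge.py '[[0,0,0,0],[0,0,0,0],[0,0,0,0],[0,0,0,0],[0,0,0,0],[0,0,0,0]]' 0.04 20;  python3 nudge.py '[[0,0,-0.2,0],[0,0,-0.4,0],[0,0,-0.6,0],[0,0,-0.7,0],[0,0,-0.7,0],[0,0,-0.2,0],[0,0,0,0],[0,0,0,0]]'; python3 nudge.py '[[-0.108,-0.774,0,0],[-0.108,-0.774,0,0],[-0.108,-0.774,0,0],[-0.108,-0.774,0,0],[-0.108,-0.774,0,0],[-0.108,-0.774,0,0],[-0.108,-0.774,0,0],[-0.108,-0.774,0,0],[-0.108,-0.774,0,0],[-0.108,-0.774,0,0],[0,0,0,0],[0,0,0,0],[0,0,0,0]]'
```

```text
time: 49.03
position: [0.4334, 0.0022, 0.0433]
tool_rot: [1.0, 0.001, -0.001, -0.0]
ft_force: [-0.7, 0.3, 0.8]
grip_width: 0.087
grip_force: 0.0
time: 49.53
position: [0.4345, 0.001, 0.0452]
tool_rot: [1.0, 0.0, 0.002, 0.0]
ft_force: [-0.7, 1.0, 12.2]
grip_width: 0.0654
grip_force: 19.5
time: 50.2
position: [0.433, 0.0013, 0.1841]
tool_rot: [1.0, 0.0, 0.001, 0.0]
ft_force: [-0.2, -0.3, -1.8]
grip_width: 0.065
grip_force: 18.8
time: 51.28
position: [0.3776, 0.3871, 0.1814]
tool_rot: [1.0, 0.001, -0.002, 0.002]
ft_force: [-0.2, 0.6, -1.0]
grip_width: 0.0654
grip_force: 18.8
```

```bash
python3 nudge.py '[[0,0,0.6,0],[0,0,0.6,0],[0,0,0.6,0],[0,0,0.4,0],[0,0,0.2,0],[0,0,0,0],[0,0,0,0]]'; python3 nudge.py '[[0,0,0.06,0],[0,0,0.04,0],[0,0,0.04,0],[0,0,0.02,0],[0,0,0,0]]';python3 nudge.py '[[0,0,0.03,0],[0,0,0.02,0],[0,0,0,0],[0,0,0,0]]'
```

```text
time: 51.87
position: [0.3794, 0.3872, 0.0632]
tool_rot: [1.0, -0.001, -0.0, 0.0]
ft_force: [0.0, 0.1, -1.6]
grip_width: 0.0651
grip_force: 18.8
time: 52.28
position: [0.3791, 0.3884, 0.0556]
tool_rot: [1.0, 0.0, 0.0, -0.0]
ft_force: [-0.3, 0.5, -1.0]
grip_width: 0.0653
grip_force: 18.8
time: 52.62
position: [0.379, 0.3883, 0.0528]
tool_rot: [1.0, 0.0, -0.0, 0.0]
ft_force: [-0.2, -0.2, -0.8]
grip_width: 0.0651
grip_force: 18.8
```

Scaled: 0.001 m is 0.02.

```bash
python3 nudge.py '[[0,0,0.02,0],[0,0,0.02,0],[0,0,0.02,0],[0,0,0,0]]'; python3 nudge.py '[[0,0,0,0],[0,0,0,0],[0,0,0,0],[0,0,0,0]]' 0.087; python3 nudge.py '[[0,0,-0.6,0],[0,0,-0.7,0],[0,0,-0.7,0],[0,0,-0.7,0],[0,0,-0.7,0],[0.4,0.72,0,0],[0.4,0.72,0,0],[0.2,0.72,0,0],[0,0.76,0,0],[0,0.76,0,0],[0,0.76,0,0],[0,0,0,0],[0,0,0,0],[0,0,0,0]]'; python3 look.py 12 2>/dev/null
```

```text
time: 52.95
position: [0.3791, 0.3884, 0.0512]
tool_rot: [1.0, 0.0, 0.0, -0.0]
ft_force: [-2.2, -1.0, 9.4]
grip_width: 0.0653
grip_force: 19.8
time: 53.28
position: [0.3791, 0.3883, 0.0497]
tool_rot: [1.0, 0.0, 0.0, -0.0]
ft_force: [0.1, 0.3, -0.3]
grip_width: 0.0832
grip_force: 0.0
time: 54.45
position: [0.4293, 0.1665, 0.2198]
tool_rot: [1.0, -0.0, 0.0, -0.0]
ft_force: [-0.1, 0.3, 0.7]
grip_width: 0.087
grip_force: 0.0
tri [107.4 242.5] [0.5186 0.3817 0.0873] 0.0003
tri [422.8 265.4] [ 0.4826 -0.373   0.1616] 0.0004
scene holes [[331.4, 73.1], [343.7, 89.1], [366.1, 97.9], [335.0, 106.9], [112.0, 221.8]]
scene on z=.0815 [[0.3731, 0.3977], [0.4473, 0.3693], [0.5146, 0.3881], [0.4836, 0.2931], [0.418, -0.3583]]
top on z=.0815 [[0.5187, 0.3838], [0.4827, -0.401]]
```

View pics/top12.png

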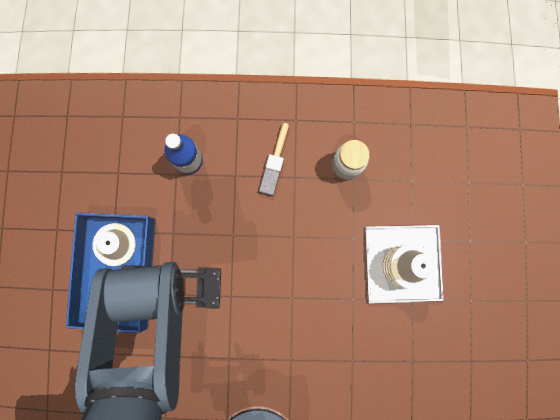

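View pics/scene12.png

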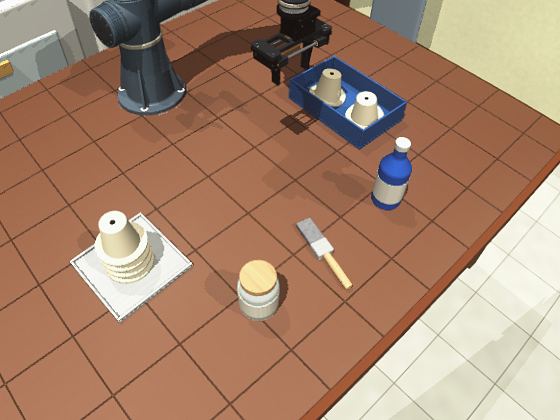

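Both warped pots stand in the crate at (331,85) and (366,108). The four-pot stack is upright in the tray at (112,222), the bystanders have not moved and the gripper is clear. Handing in.

```bash
python3 -c "
from rig import robot
print(robot.hand_in())"
```

```text
the job is handed in; nothing more can be done
None
```

The job is handed in, but no verdict came back: the two rocking pots stand in the blue crate and the three steady ones are nested straight on the first pot in the tray, tested by pressing the edge of each pot's top because the gripper body leaves no room to press the brim.

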